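# Make up the handout kit and the poster kit in the training room

### The job

Make up the two kits for the road-safety class. The handout kit goes in the squarish tray with three bays: the stapler in the long bay, the hand stamp in the larger of the two short bays and the small glue stick in the smallest bay; the poster kit goes in the long narrow tray with two bays: the board eraser in the large bay and the tall glue stick in the small bay. Set each thing upright as it stands now, flat on the floor of its own bay, and leave the tape roll, the note block and the computer mouse where they are.

Things in the scene. Friction and masses are not known exactly. Their poses are not given: they have to be found in the camera images.
- stapler_center (a point): Black desk stapler, 110 long (its x) x 34 wide (its y) x 50 high, standing on its base, jaw to +x, with a steel strip along its top. The point is its centre, 25 mm above its underside. Its upper arm, the part to grip, is 106 long x 30 wide (y) and spans 24 to 50 mm above the underside; about 0.18 kg.
- stamp_center (a point): Self-inking hand stamp, a small upright block: black housing 46 (its x) x 32 (its y) x 40 high with a white paper band round the two long sides, and on it a grey handle 38 x 28 with rounded edges, up to 70 mm in all. The point is its centre, 35 mm above its underside. About 0.09 kg.
- eraser_center (a point): White plastic whiteboard eraser with a grey pad underneath: base block 105 long (its x) x 56 wide (its y) x 24 high, and along its top a grip ridge 80 long (x) x 24 wide (y), from 24 to 44 mm above the underside. The point is its centre, 22 mm above its underside. About 0.08 kg.
- small_glue_center (a point): The small glue stick: upright white cylinder with grey foot and grey cap, diameter 22, height 66. The point is its centre, 33 mm above its underside; z is its axis. About 0.035 kg.
- tall_glue_center (a point): The tall glue stick: same look but bigger, upright white cylinder with grey foot and grey cap, diameter 32, height 96. The point is its centre, 48 mm above its underside; z is its axis. About 0.07 kg.
- handout_tray: Squarish grey tray with three bays, 140 (x) x 138 (y), fixed. Origin: centre of its underside, on the table. Floor 4 thick; walls and dividers 4 thick, top 16 above the table. Bays (clear size, centre in tray x, y): long bay 132 x 64 at (0, +33), stapler along x, either way round; larger short bay 74 x 62 at (-29, -34), stamp; smallest bay 54 x 62 at (+39, -34), small glue stick.
- poster_tray: Long narrow grey tray with two bays, 200 (x) x 90 (y), fixed. Origin: centre of its underside, on the table. Floor 4 thick; walls and divider 4 thick, top 16 above the table. Bays (clear size, centre in tray x, y): large bay 130 x 82 at (-31, 0), eraser along x, either way round; small bay 58 x 82 at (+67, 0), tall glue stick.
- tape: Bystander: a loose roll of whitish clear tape lying flat, outer diameter 64, 19 high. Origin: centre of its underside.
- notes: Bystander: a loose block of white note paper, 50 x 50 x 28 high. Origin: centre of its underside.
- mouse: Bystander: a loose black computer mouse, 58 (x) x 100 (y) x 30 high. Origin: centre of its underside.
Things that resemble listed ones, but are neither listed nor needed, are in the scene too. Leave any blue, orange or purple look-alike of the part that bears stamp_center alone.

How it is judged:
By the outcome, as a careful person would: the job done as asked, in the order asked, and still so for the second after the job is handed in, with the robot touching nothing.
It also fails if it takes over 118 s, if anything falls off the work surface, if the arm or the gripper's body presses on something with over 40 N, if the wrist force passes 120 N, or if a joint passes its speed limit or range.

### The arm

A 6-joint arm with a two-finger parallel gripper is mounted at the origin on the work surface. World frame = base frame: x ahead of the robot, y to its left, z up, the work surface at z = 0. Lengths are in m, angles in rad, forces in N, time in s.
With the tool pointing down it reaches from about 0.3 to 0.875 m from the base axis. Payload 6.4 kg.
Tool frame: the origin (TCP) lies between the finger pads; the fingertips stand 22 mm ahead of it and the grasp point (between the pads) lies 3 mm ahead of it; z points along the fingers, y is the line along which they close (so a half turn about z gives the same grasp; the last joint's range is limited). The gripper opens to 85 mm and grips with 20 to 120 N. Pads are 22 mm wide; open, the fingers measure 114 mm over their backs; the gripper's body (76 mm by 85 mm) begins 54 mm behind the grasp point. The pads swing forward as they close: fully open they stand 13 mm farther back than shut.
Start: joints at [-1.412, 0.181, 1.607, -0, 1.354, -0.206], TCP at [0.205, -0.537, 0.253] pointing down, gripper open.
Joint ranges: [-2.99, 2.99], [-0.89, 2.07], [0.3, 2.58], [-1.14, 4.28], [0, 2.63], [-3.12, 3.12]. Speed limits (rad/s): [2.57, 2.57, 3.01, 3.14, 3.14, 3.14].

### API

Orientations are given as a unit quaternion [w, x, y, z].
In Python, from bench import ctrl, imaging, workorder gives the robot as it stands.
- The arm moves only by the shell command python3 -m pendant 'ROWS' [OPENING]. ROWS is JSON, a list of rows, each a list of 4 numbers: the shift along the tool's x, y, z in cm, then the turn about the tool's z in degrees. In form: [[dx, dy, dz, roll], ...]. A call has 1 to 12 rows; each row is the pose to reach, as a shift and turn from the pose commanded when the call began, along the tool's axes at that moment; what a row does not reach only later rows make up. A row lasts 1/12 s, in which the tool goes at most 41.7 mm and 7.16 degrees, less where a joint would pass 70% of its speed; a pose out of reach is approached as far as the arm can. A call with a gripper value outside its range is refused whole. OPENING is the opening, from 0 (shut) to 1 (fully open), set as the call begins (- or left out, the last holds). The fingers move at their own pace and stop on an object; the grip force is fixed at half the most. Time passes only in rows, so rows that repeat a pose let the fingers close. It gives the time, the measured TCP pose, the force, the opening and the grip force at its end, in the units of the state.
- ctrl.get_obs(): the state, without advancing time (a new reading comes with each control period).
- imaging.camera(name): name is "side" or "top" or "wrist"; returns the picture (480x640x3 uint8, red, green, blue); there is no depth.
- imaging.camera_info(name): a dict with "K" (3x3 intrinsics, pixels), "T" (4x4, takes a point from camera to world coordinates); the wrist camera has in their place "tool_from_camera" (4x4, takes a point from camera to tool coordinates, whose origin is the TCP and whose axes are the flange's). Camera axes: x right, y up, looking along -z (the intrinsics and any distortion apply to the point x, -y, -z); pixel columns grow to the right and rows downward; lengths in m; the calibration is good to about 2 mm. A picture is of the moment at which its call begins: read the wrist's pose just before it. camera_info takes no time and is no camera call.
- workorder.hand_in(): hands the job in; it is judged then, once.
The state is a dict: "time_s": time; "q": joint angles; "dq": joint speeds; "joint_efforts": joint torques, N m; "eef_pos": TCP position; "eef_rot": TCP orientation; "wrist_force": force on the tool from outside, world axes, zero at the start; "torque": the same for the moment, N m; "opening": opening from 0.0 (shut) to 1.0 (fully open); "grasp_force": force on a finger pad.
Only numpy, scipy, OpenCV 4.12 (cv2) and the standard library are available. Lean on these libraries where they do the work, as an engineer would, in place of code of your own. Each camera call takes 0.05 s, during which the arm holds its last target. There are 200 camera calls.

## Working session

There is one attempt and no reset: what is moved stays moved. The work goes in short steps, Python scripts to look and compute and a shell command to move; the robot and the scene stay as the last step left them, time stands still between calls to the robot, and variables do not carry over. Pictures are saved under pics/ and viewed, at most 16 in all, crops included, and the job is handed in when it is done.

```bash
ls; mkdir -p pics; python3 - <<'E'
from bench import ctrl, imaging
import cv2,numpy as np
np.set_printoptions(precision=4,suppress=True)
print(ctrl.get_obs())
for n in ["top","side","wrist"]:
    cv2.imwrite(f"pics/{n}0.png",imaging.camera(n)[:,:,::-1]); print(n,imaging.camera_info(n))
E
```

```text
pics
{'time_s': 0.0, 'q': array([-1.4123,  0.1815,  1.608 , -0.    ,  1.3538, -0.2063]), 'dq': array([-0.0022,  0.0019,  0.0006,  0.002 , -0.0016, -0.0002]), 'joint_efforts': array([ -0.0008, -44.487 , -35.1335,  -0.0004,   0.0091,   0.    ]), 'eef_pos': array([ 0.2051, -0.5366,  0.2524]), 'eef_rot': array([-0.0009,  0.9834,  0.1814,  0.    ]), 'wrist_force': array([ 0.6423, -0.1031,  0.1199]), 'torque': array([-0.0129,  0.0108, -0.0131]), 'grasp_force': 0.0, 'opening': 0.9993235806891922}
top {'K': array([[536.1482,   0.    , 331.243 ],
       [  0.    , 536.1482, 237.7761],
       [  0.    ,   0.    ,   1.    ]]), 'T': array([[ 0.0272,  0.994 , -0.1063,  0.493 ],
       [-0.9991,  0.0306,  0.0304,  0.0169],
       [ 0.0335,  0.1054,  0.9939,  1.0134],
       [ 0.    ,  0.    ,  0.    ,  1.    ]])}
side {'K': array([[441.9392,   0.    , 323.4131],
       [  0.    , 441.9392, 239.8235],
       [  0.    ,   0.    ,   1.    ]]), 'T': array([[ 0.7738,  0.4952, -0.3949,  0.3054],
       [-0.6332,  0.5883, -0.503 , -0.3744],
       [-0.0168,  0.6393,  0.7688,  0.6192],
       [ 0.    ,  0.    ,  0.    ,  1.    ]])}
wrist {'K': array([[377.2475,   0.    , 317.7067],
       [  0.    , 377.2475, 244.3372],
       [  0.    ,   0.    ,   1.    ]]), 'tool_from_camera': array([[ 0.0007,  0.9455,  0.3257,  0.0831],
       [ 1.    , -0.0007, -0.0001,  0.0014],
       [ 0.0001,  0.3257, -0.9455, -0.1203],
       [ 0.    ,  0.    ,  0.    ,  1.    ]])}
```

View pics/top0.png

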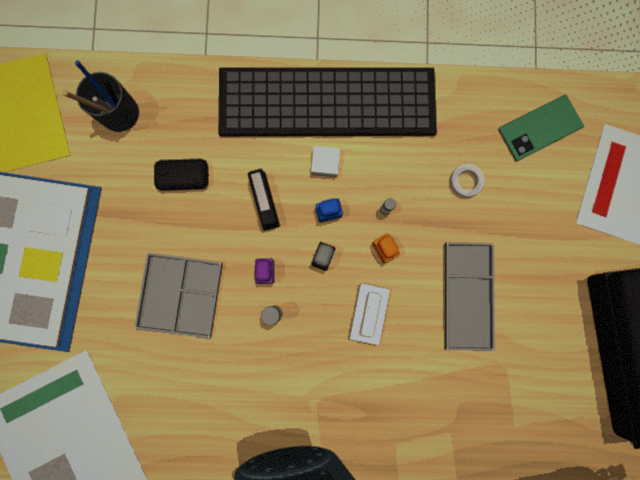

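View pics/side0.png

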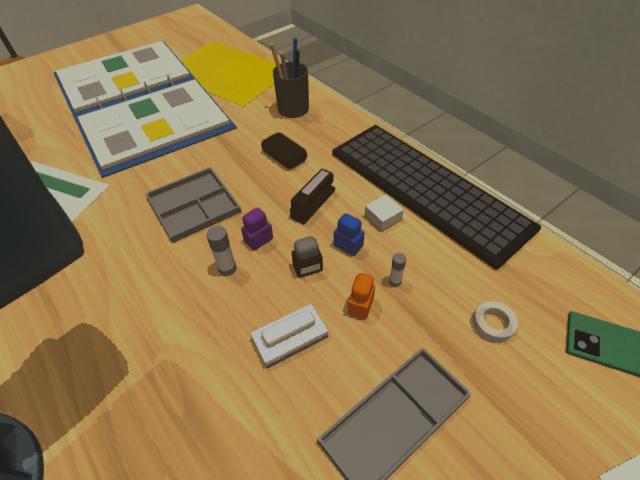

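Top view: stapler (263,199), stamp candidates are black/grey (323,256), blue (329,210), orange (386,248) and purple (264,271). I choose the black/grey one. Small glue is at (388,206), tall glue (270,316), eraser (370,314), handout tray (179,295), poster tray (469,296). Now close crops.

```bash
cat > h.py <<'E'
import cv2,numpy as np
from bench import ctrl,imaging
np.set_printoptions(precision=4,suppress=True)
def crop(img,x0,y0,x1,y1,s,name,step=20):
    c=cv2.resize(img[y0:y1,x0:x1],None,fx=s,fy=s,interpolation=cv2.INTER_CUBIC)
    for x in range(x0-x0%-step if x0%step else x0,x1,step):
        cv2.line(c,(int((x-x0)*s),0),(int((x-x0)*s),6),(0,0,255),1);cv2.putText(c,str(x),(int((x-x0)*s),16),0,.38,(0,0,255),1)
    for y in range(y0+(-y0)%step,y1,step):
        cv2.line(c,(0,int((y-y0)*s)),(6,int((y-y0)*s)),(0,0,255),1);cv2.putText(c,str(y),(8,int((y-y0)*s)+4),0,.38,(0,0,255),1)
    cv2.imwrite(f"pics/{name}.png",c)
def toW(px,z,K,T):
    p=np.atleast_2d(np.array(px,float)); d=np.c_[(p[:,0]-K[0,2])/K[0,0],-(p[:,1]-K[1,2])/K[1,1],-np.ones(len(p))]@T[:3,:3].T
    o=T[:3,3]; return o+d*((np.broadcast_to(z,len(p))-o[2])/d[:,2])[:,None]
def cam(n): 
    i=imaging.camera_info(n)
    return np.array(i["K"]),np.array(i["T"])
E
python3 - <<'E'
from h import *
t=cv2.imread("pics/top0.png")
crop(t,125,165,345,340,3.4,"cA"); crop(t,300,185,510,355,3.5,"cB")
E
```

```text
(no output)
```

View pics/cA.png

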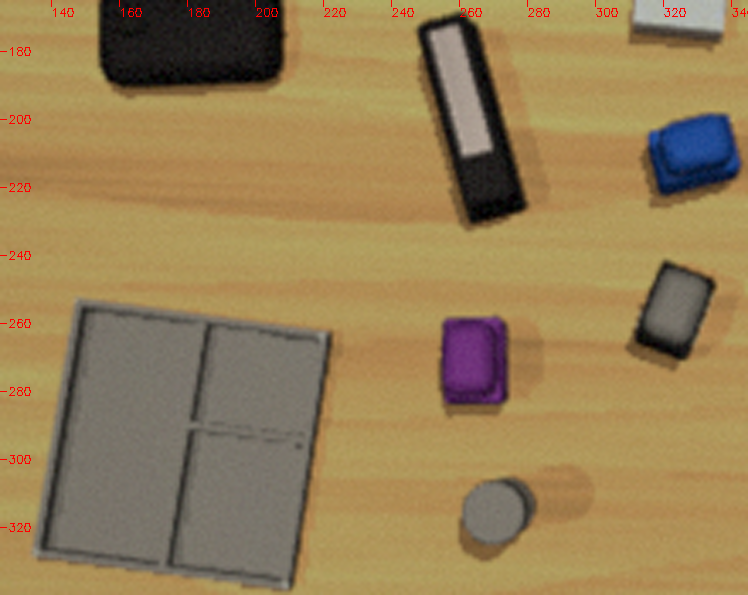

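View pics/cB.png

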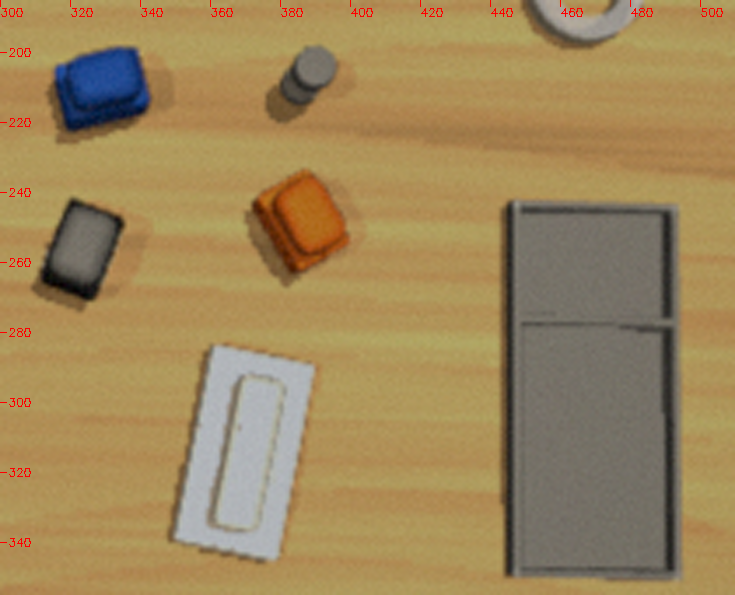

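Crops confirm the stamp choice (black housing, grey handle at (324,256), next to blue/orange/purple look-alikes). In both trays +x points up in the image: the handout long bay is on the left, and the poster small bay is at the top.

```bash
cat >> h.py <<'E'
def A(p): return np.array(p,float)/3.4+[125,165]
def B(p): return np.array(p,float)/3.5+[300,185]
def ang(v): return np.degrees(np.arctan2(v[1],v[0]))
def go(x,y,z,phi=None):
    """rows shift for target TCP xyz with tool-x heading phi (deg, mod 180)"""
    from scipy.spatial.transform import Rotation as R
    o=ctrl.get_obs(); r=R.from_quat(o["eef_rot"],scalar_first=True)
    d=r.inv().apply(np.array([x,y,z])-o["eef_pos"])*100
    h=ang(r.apply([1,0,0])); roll=0 if phi is None else -((phi-h+90)%180-90)
    print("rows:",d.round(2),"roll",round(roll,1),"q6",np.degrees(o["q"][5]).round(0),"t",o["time_s"],"pos",o["eef_pos"],"open",round(o["opening"],3))
E
python3 - <<'E'
from h import *
K,T=cam("top")
def tray(c,name,bays):
    W=toW(c,.016,K,T)[:,:2]; o=W.mean(0); ex=(W[0]+W[1]-W[2]-W[3]); ey=W[0]-W[1]+W[3]-W[2]
    print(name,o,"yaw",ang(ex),ang(ey)-90,"size",np.linalg.norm(ex)/2,np.linalg.norm(ey)/2)
    t=np.radians((ang(ex)+ang(ey)-90)/2); Rm=np.array([[np.cos(t),-np.sin(t)],[np.sin(t),np.cos(t)]])
    for b in bays: print("  bay",o+Rm@np.array(b)/1000)
tray(A([(80,302),(327,334),(290,585),(38,555)]),"handout",[(0,33),(-29,-34),(39,-34)])
tray(B([(510,202),(676,206),(678,578),(507,576)]),"poster",[(-31,0),(67,0)])
w=toW(A([(445,22),(495,213),(445,26),(478,154)]),.05,K,T)[:,:2]; print("stapler",w[:2].mean(0),np.linalg.norm(w[0]-w[1]),ang(w[0]-w[1]),ang(w[2]-w[3]))
w=toW(A([(663,270),(708,285),(685,345),(642,328),]),.07,K,T)[:,:2]; print("stamp",w.mean(0),ang(w[0]+w[1]-w[2]-w[3]))
w=toW(B([(240,375),(286,382),(258,530),(210,524)]),.044,K,T)[:,:2]; print("eraser",w.mean(0),ang(w[0]+w[1]-w[2]-w[3]))
w=toW(B([(213,345),(315,365),(277,560),(172,541)]),.024,K,T)[:,:2]; print("eraser base",w.mean(0),ang(w[0]+w[1]-w[2]-w[3]),np.linalg.norm(w[0]+w[1]-w[2]-w[3])/2)
print("sglue",toW(B((314,68)),.066,K,T)[0],"tglue",toW(A((495,512)),.096,K,T)[0])
E
```

```text
handout [0.485  0.2624] yaw -5.65458828446503 -5.527513973085291 size 0.13617897462748363 0.13486398693384152
  bay [0.4882 0.2952]
  bay [0.4529 0.2314]
  bay [0.5205 0.2247]
poster [ 0.4983 -0.2745] yaw -0.08885024126194999 0.5398524736634442 size 0.19781043459226608 0.09064324588970751
  bay [ 0.4673 -0.2746]
  bay [ 0.5653 -0.2742]
stapler [0.6622 0.1128] 0.10680886460081086 16.729291757114243 16.52419299817745
stamp [0.5624 0.001 ] -18.75956406065025
eraser [ 0.4607 -0.088 ] -10.061151289583005
eraser base [ 0.4601 -0.088 ] -10.422680913839898 0.10368400327216609
sglue [ 0.6578 -0.1155  0.066 ] tglue [0.4558 0.0877 0.096 ]
```

```bash
python3 -c "
from h import *
go(.662,.113,.16,16.6)"
```

```text
rows: [ 65.86 -44.39   9.33] roll 4.3 q6 -12.0 t 0.15 pos [ 0.2051 -0.5368  0.2526] open 0.997
```

```bash
python3 -m pendant '[[33,-22,0,2],[33,-22,0,2],[33,-22,0,2],[33,-22,0,2],[33,-22,0,2],[33,-22,0,2],[33,-22,0,2],[33,-22,0,2],[33,-22,0,2],[33,-22,0,2],[33,-22,0,2]]'; python3 -c "
from h import *
go(.662,.113,.16,16.6)"
```

```text
time_s: 1.07
eef_pos: [0.4367, -0.2101, 0.2531]
eef_rot: [-0.001, 0.986, 0.167, 0.0]
wrist_force: [0.4, 0.0, 0.7]
opening: 1.001
grasp_force: 0.0
rows: [ 31.89 -23.1    9.37] roll 2.6 q6 31.0 t 1.0667 pos [ 0.4367 -0.2101  0.2531] open 1.001
```

```bash
python3 -m pendant '[[32,-23.3,9.3,2.5],[32,-23.3,9.3,2.5],[32,-23.3,9.3,2.5],[32,-23.3,9.3,2.5],[32,-23.3,9.3,2.5],[32,-23.3,9.3,2.5],[32,-23.3,9.3,2.5],[32,-23.3,9.3,2.5],[32,-23.3,9.3,2.5],[32,-23.3,9.3,2.5],[32,-23.3,9.3,2.5],[32,-23.3,9.3,2.5]]'; python3 - <<'E'
from h import *
go(.662,.113,.04,16.6)
cv2.imwrite("pics/w1.png",imaging.camera("wrist")[:,:,::-1])
E
```

```text
time_s: 2.07
eef_pos: [0.662, 0.1109, 0.1585]
eef_rot: [0.0, 0.99, 0.144, -0.001]
wrist_force: [-0.4, -0.7, 0.0]
opening: 0.999
grasp_force: 0.0
rows: [ 0.09 -0.19 11.85] roll -0.1 q6 73.0 t 2.0667 pos [0.662  0.1109 0.1585] open 0.999
```

View pics/w1.png

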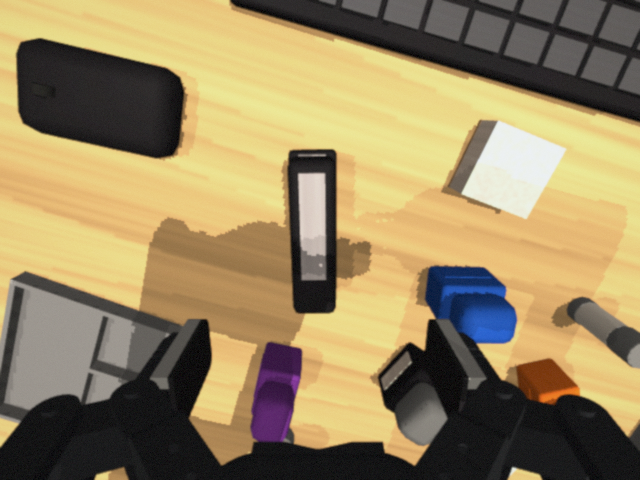

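Stapler is centred in the wrist view, top surface about (312,157) to (315,287), axis almost vertical. I check that against the top-camera fix.

```bash
cat >> h.py <<'E'
def wcam():
    from scipy.spatial.transform import Rotation as R
    o=ctrl.get_obs();i=imaging.camera_info("wrist");T=np.eye(4);T[:3,:3]=R.from_quat(o["eef_rot"],scalar_first=True).as_matrix();T[:3,3]=o["eef_pos"]
    return np.array(i["K"]),T@np.array(i["tool_from_camera"])
E
python3 -c "
from h import *
K,T=wcam();w=toW([(312,157),(315,287)],.05,K,T);print(w,w.mean(0),ang((w[0]-w[1])[:2]),np.linalg.norm(w[0]-w[1]))"
```

```text
[[0.7179 0.1284 0.05  ]
 [0.6365 0.1027 0.05  ]] [0.6772 0.1155 0.05  ] 17.552045152398165 0.08532838496957347
```

```bash
python3 -m pendant '[[0.1,-0.1,4,-0.5],[0.1,-0.1,8,-0.5],[0.1,-0.1,11.6,-0.5],[0.1,-0.1,11.6,-0.5],[0.1,-0.1,11.6,-0.5]]'; python3 -m pendant '[[0,0,0,0],[0,0,0,0],[0,0,0,0],[0,0,0,0],[0,0,0,0],[0,0,0,0],[0,0,0,0],[0,0,0,0],[0,0,0,0],[0,0,0,0]]' 0; python3 -m pendant '[[0,0,-4,0],[0,0,-8,0],[0,0,-10,0],[0,0,-10,0]]';python3 -c "
from h import *
go(.488,.295,.15,-5.6)"
```

```text
time_s: 2.53
eef_pos: [0.6608, 0.1098, 0.0427]
eef_rot: [-0.0, 0.989, 0.146, -0.003]
wrist_force: [0.6, 0.5, 0.4]
opening: 0.997
grasp_force: 0.0
time_s: 3.37
eef_pos: [0.6643, 0.1116, 0.0467]
eef_rot: [0.0, 0.989, 0.147, 0.002]
wrist_force: [0.1, 0.5, 8.4]
opening: 0.338
grasp_force: 62.2
time_s: 3.7
eef_pos: [0.6667, 0.1116, 0.1515]
eef_rot: [0.001, 0.989, 0.147, 0.006]
wrist_force: [1.3, 1.1, -1.0]
opening: 0.337
grasp_force: 61.0
rows: [-11.76 -22.75  -0.05] roll 22.5 q6 73.0 t 3.7 pos [0.6667 0.1116 0.1515] open 0.337
```

```bash
python3 -m pendant '[[-11.7,-22.8,0,22.5],[-11.7,-22.8,0,22.5],[-11.7,-22.8,0,22.5],[-11.7,-22.8,0,22.5],[-11.7,-22.8,0,22.5],[-11.7,-22.8,0,22.5],[-11.7,-22.8,0,22.5],[-11.7,-22.8,0,22.5],[-11.7,-22.8,0,22.5],[-11.7,-22.8,0,22.5]]'; python3 - <<'E'
from h import *
go(.490,.295,.053,-5.6)
crop(imaging.camera("wrist")[:,:,::-1],0,0,640,480,1.25,"w2",40)
E
```

```text
time_s: 4.53
eef_pos: [0.4854, 0.2947, 0.144]
eef_rot: [0.0, 0.999, -0.049, 0.0]
wrist_force: [0.3, 0.1, -1.8]
opening: 0.34
grasp_force: 60.9
rows: [ 0.45 -0.08  9.1 ] roll -0.0 q6 115.0 t 4.5333 pos [0.4854 0.2947 0.144 ] open 0.34
```

View pics/w2.png

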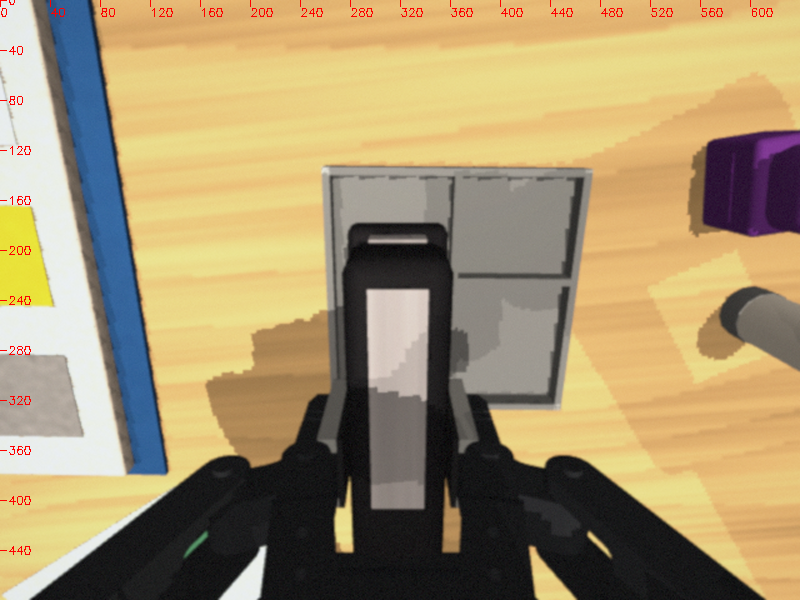

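Wrist view: stapler held straight, over the long bay. Outer tray corners are at (324,167), (592,170) and (560,408) in the 1.25x picture. I check the tray from these.

```bash
python3 -c "
from h import *
K,T=wcam();w=toW(np.array([(324,167),(592,170),(560,408)])/1.25,.016,K,T)[:,:2];print(w,'centre',(w[0]+w[2])/2,np.linalg.norm(w[0]-w[1]),np.linalg.norm(w[1]-w[2]),ang(w[1]-w[2]))"
```

```text
[[0.5611 0.3225]
 [0.5463 0.1875]
 [0.4091 0.2018]] centre [0.4851 0.2621] 0.13577863849972574 0.13793250211184133 -5.943704155162375
```

Tray confirmed. I lower and release, then retreat.

```bash
python3 -m pendant '[[0.4,0,4,0],[0.4,0,7.5,0],[0.4,0,8.8,0],[0.4,0,9.2,0],[0.4,0,9.2,0],[0.4,0,9.2,0]]';  python3 -m pendant '[[0,0,0.2,0],[0,0,0.4,0],[0,0,0.4,0],[0,0,0.4,0]]'
```

```text
time_s: 5.08
eef_pos: [0.4896, 0.2945, 0.0526]
eef_rot: [0.0, 0.999, -0.05, 0.0]
wrist_force: [-0.2, 0.3, -2.0]
opening: 0.342
grasp_force: 61.8
time_s: 5.42
eef_pos: [0.4902, 0.2952, 0.0503]
eef_rot: [-0.0, 0.999, -0.049, 0.001]
wrist_force: [-0.9, -2.7, 8.0]
opening: 0.336
grasp_force: 63.0
```

```bash
python3 -m pendant '[[0,0,-0.1,0],[0,0,-0.1,0],[0,0,-0.1,0],[0,0,-0.1,0],[0,0,-0.1,0]]' 0.6; python3 -m pendant '[[0,0,-4,0],[0,0,-8,0],[0,0,-10,0],[0,0,-10,0]]' 1;python3 -c "
from h import *
go(.5624,.001,.15,-18.8)"
```

```text
time_s: 5.83
eef_pos: [0.4886, 0.2952, 0.0492]
eef_rot: [0.0, 0.999, -0.049, -0.0]
wrist_force: [-0.0, -0.1, 0.0]
opening: 0.597
grasp_force: 0.0
time_s: 6.17
eef_pos: [0.492, 0.2965, 0.1551]
eef_rot: [-0.002, 0.999, -0.049, 0.005]
wrist_force: [1.0, 0.3, 1.1]
opening: 1.004
grasp_force: 0.0
rows: [ 9.87 28.73  0.48] roll 13.2 q6 115.0 t 6.1667 pos [0.492  0.2965 0.1551] open 1.004
```

```bash
python3 -m pendant '[[10.2,28.6,0,13.2],[10.2,28.6,0,13.2],[10.2,28.6,0,13.2],[10.2,28.6,0,13.2],[10.2,28.6,0,13.2],[10.2,28.6,0,13.2],[10.2,28.6,0,13.2],[10.2,28.6,0,13.2],[10.2,28.6,0,13.2],[10.2,28.6,0,13.2],[10.2,28.6,0,13.2],[10.2,28.6,0,13.2]]'; python3 - <<'E'
from h import *
go(.5624,.001,.042,-18.8)
crop(imaging.camera("wrist")[:,:,::-1],0,0,640,480,1.25,"w3",40)
E
```

```text
time_s: 7.17
eef_pos: [0.5616, 0.0023, 0.1488]
eef_rot: [-0.0, 0.987, -0.162, -0.001]
wrist_force: [0.5, -0.1, 0.3]
opening: 0.998
grasp_force: 0.0
rows: [ 0.13  0.1  10.68] roll 0.1 q6 97.0 t 7.1667 pos [0.5616 0.0023 0.1488] open 0.998
```

View pics/w3.png

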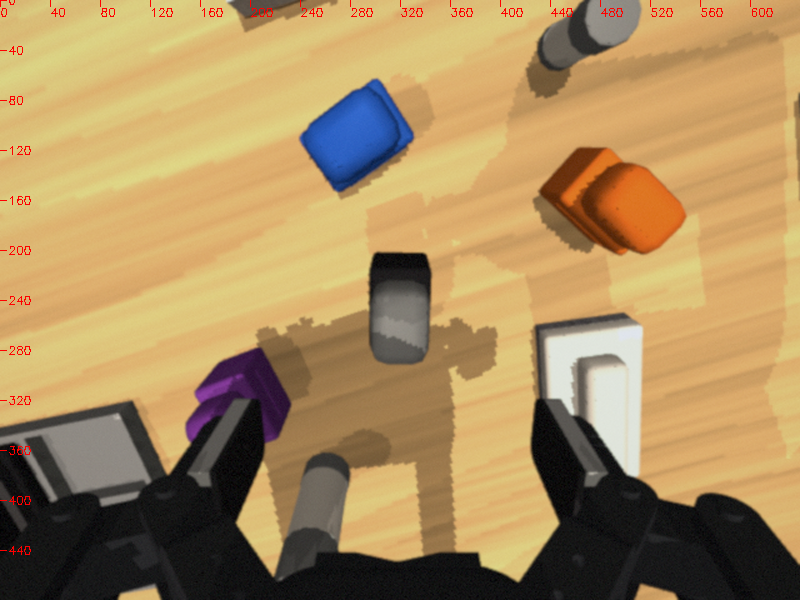

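Stamp is centred and square to the fingers (grey handle at about (400,320) in the 1.25x picture). Now the grasp.

```bash
python3 -m pendant '[[0.1,0.1,4,0],[0.1,0.1,8,0],[0.1,0.1,10,0],[0.1,0.1,10.7,0],[0.1,0.1,10.7,0],[0.1,0.1,10.7,0],[0.1,0.1,10.7,0]]' 0.7; python3 -m pendant '[[0,0,0,0],[0,0,0,0],[0,0,0,0],[0,0,0,0],[0,0,0,0],[0,0,0,0],[0,0,0,0],[0,0,0,0]]' 0; python3 -m pendant '[[0,0,-3,0],[0,0,-6,0],[0,0,-9,0],[0,0,-10,0],[0,0,-10,0],[0,0,-10,0],[0,0,-10,0]]';python3 -c "
from h import *
go(.4529,.2314,.15,-5.6)"
```

```text
time_s: 7.8
eef_pos: [0.5645, -0.0006, 0.0443]
eef_rot: [0.0, 0.987, -0.163, 0.002]
wrist_force: [-0.6, -0.1, 0.5]
opening: 0.703
grasp_force: 0.0
time_s: 8.47
eef_pos: [0.5643, -0.0009, 0.0441]
eef_rot: [-0.0, 0.987, -0.163, 0.002]
wrist_force: [0.1, 0.5, 7.7]
opening: 0.362
grasp_force: 60.8
time_s: 9.05
eef_pos: [0.5616, -0.0005, 0.1404]
eef_rot: [-0.0, 0.987, -0.163, -0.001]
wrist_force: [-1.1, -0.1, -1.2]
opening: 0.358
grasp_force: 59.8
rows: [-17.77 -18.45  -0.91] roll -13.2 q6 97.0 t 9.05 pos [ 0.5616 -0.0005  0.1404] open 0.358
```

```bash
python3 -m pendant '[[0,0,-3,0],[-17.8,-18.5,-3,-13],[-17.8,-18.5,-3,-13],[-17.8,-18.5,-3,-13],[-17.8,-18.5,-3,-13],[-17.8,-18.5,-3,-13],[-17.8,-18.5,-3,-13],[-17.8,-18.5,-3,-13],[-17.8,-18.5,-3,-13],[-17.8,-18.5,-3,-13],[-17.8,-18.5,-3,-13],[-17.8,-18.5,-3,-13]]'; python3 - <<'E'
from h import *
go(.4529,.2314,.049,-5.6)
crop(imaging.camera("wrist")[:,:,::-1],0,0,640,480,1.25,"w4",40)
E
```

```text
time_s: 10.05
eef_pos: [0.4546, 0.2304, 0.1717]
eef_rot: [0.0, 0.999, -0.052, -0.0]
wrist_force: [-1.4, 0.3, 0.2]
opening: 0.357
grasp_force: 59.9
rows: [-0.17 -0.09 12.27] roll -0.3 q6 109.0 t 10.05 pos [0.4546 0.2304 0.1717] open 0.357
```

View pics/w4.png

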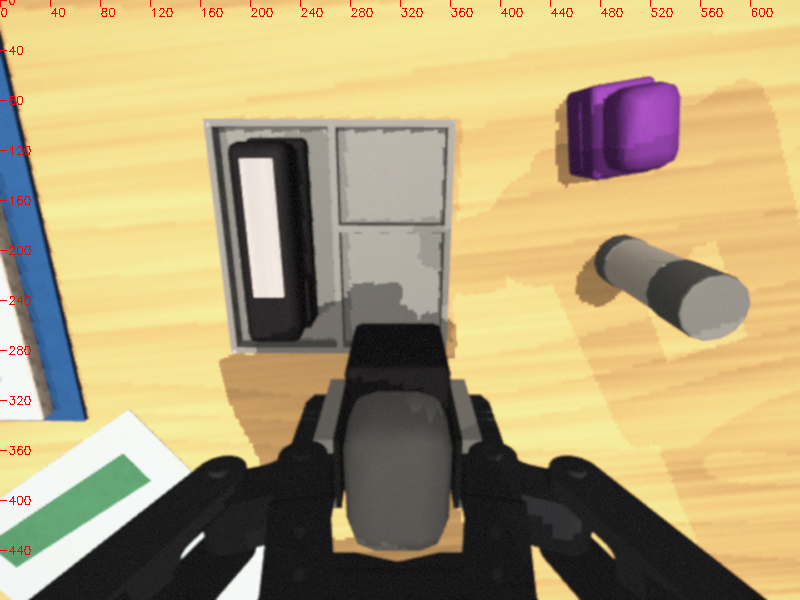

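Stapler sits in the long bay, (230-315,140-340) inside the bay outline. The stamp is held upright. Lowering it now.

```bash
python3 -m pendant '[[-0.2,-0.1,4,0],[-0.2,-0.1,8,0],[-0.2,-0.1,11,0],[-0.2,-0.1,12.1,0],[-0.2,-0.1,12.1,0],[-0.2,-0.1,12.1,0],[-0.2,-0.1,12.1,0]]';  python3 -m pendant '[[0,0,0.2,0],[0,0,0.4,0],[0,0,0.4,0],[0,0,0.4,0]]'
```

```text
time_s: 10.68
eef_pos: [0.4532, 0.2326, 0.0521]
eef_rot: [-0.0, 0.999, -0.051, 0.001]
wrist_force: [-0.2, -0.0, -1.0]
opening: 0.363
grasp_force: 61.6
time_s: 11.02
eef_pos: [0.4521, 0.233, 0.0474]
eef_rot: [-0.0, 0.999, -0.051, 0.0]
wrist_force: [0.0, 0.0, -1.0]
opening: 0.362
grasp_force: 61.6
```

```bash
python3 -m pendant '[[0,0,0.2,0],[0,0,0.2,0],[0,0,0.2,0]]'
```

```text
time_s: 11.27
eef_pos: [0.4523, 0.2331, 0.0473]
eef_rot: [0.0, 0.999, -0.05, -0.0]
wrist_force: [-7.7, -3.5, 20.0]
opening: 0.364
grasp_force: 64.2
```

```bash
python3 -m pendant '[[0,0,-0.1,0],[0,0,-0.1,0],[0,0,-0.1,0],[0,0,-0.1,0],[0,0,-0.1,0]]' 0.55; python3 -m pendant '[[0,0,-3,0],[0,0,-6,0],[0,0,-9,0],[0,0,-11,0],[0,0,-11,0],[0,0,-11,0],[0,0,-11,0]]' 0.7;python3 -c "
from h import *
go(.6578,-.1155,.155,-5.6)"
```

```text
time_s: 11.68
eef_pos: [0.452, 0.233, 0.0461]
eef_rot: [0.0, 0.999, -0.051, -0.0]
wrist_force: [-0.4, -0.6, 0.9]
opening: 0.55
grasp_force: 0.0
time_s: 12.27
eef_pos: [0.4514, 0.2328, 0.1553]
eef_rot: [0.0, 0.999, -0.051, -0.001]
wrist_force: [-0.5, -0.5, -1.1]
opening: 0.702
grasp_force: 0.0
rows: [24.05 32.57  0.01] roll -0.2 q6 110.0 t 12.2667 pos [0.4514 0.2328 0.1553] open 0.702
```

```bash
python3 -m pendant '[[24,32.6,0,0],[24,32.6,0,0],[24,32.6,0,0],[24,32.6,0,0],[24,32.6,0,0],[24,32.6,0,0],[24,32.6,0,0],[24,32.6,0,0],[24,32.6,0,0],[24,32.6,0,0],[24,32.6,0,0],[24,32.6,0,0]]'; python3 - <<'E'
from h import *
go(.6578,-.1155,.045,-5.6)
crop(imaging.camera("wrist")[:,:,::-1],0,0,640,480,1.25,"w5",40)
E
```

```text
time_s: 13.27
eef_pos: [0.6571, -0.117, 0.1533]
eef_rot: [-0.001, 0.999, -0.052, -0.002]
wrist_force: [-0.3, 0.9, 0.5]
opening: 0.7
grasp_force: 0.0
rows: [ 0.1  -0.15 10.83] roll -0.4 q6 76.0 t 13.2667 pos [ 0.6571 -0.117   0.1533] open 0.7
```

View pics/w5.png

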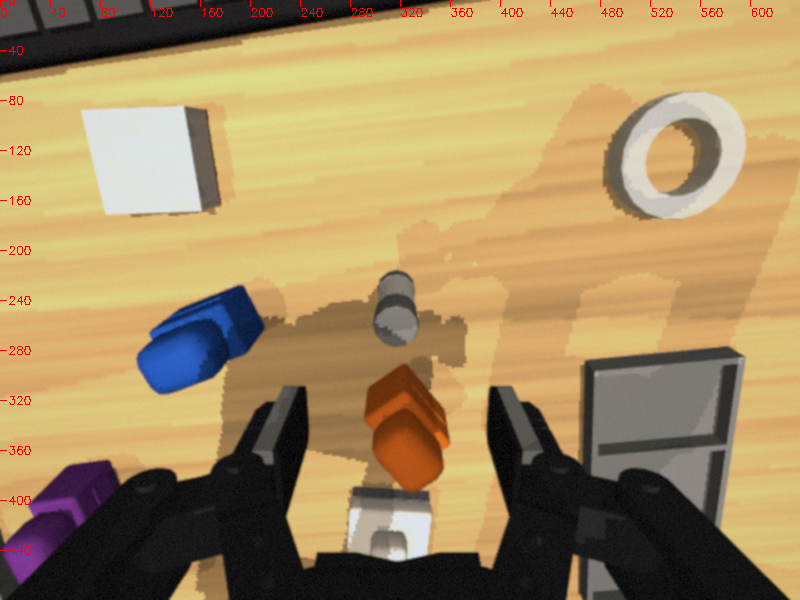

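```bash
python3 -c "
from h import *
K,T=wcam();w=toW([(316.8,260)],.066,K,T)[0];print(w);go(w[0],w[1],.045)"
```

```text
[ 0.6585 -0.1168  0.066 ]
rows: [ 0.25  0.11 10.85] roll 0 q6 76.0 t 13.3167 pos [ 0.6566 -0.1156  0.1536] open 0.699
```

```bash
python3 -m pendant '[[0.2,0,4,0],[0.2,0,8,0],[0.2,0,10,0],[0.2,0,10.8,0],[0.2,0,10.8,0],[0.2,0,10.8,0],[0.2,0,10.8,0]]'; python3 -m pendant '[[0,0,0,0],[0,0,0,0],[0,0,0,0],[0,0,0,0],[0,0,0,0],[0,0,0,0],[0,0,0,0],[0,0,0,0],[0,0,0,0]]' 0; python3 -m pendant '[[0,0,-3,0],[0,0,-6,0],[0,0,-9,0],[0,0,-13,0],[0,0,-13,0],[0,0,-13,0],[0,0,-13,0]]';python3 -c "
from h import *
go(.5205,.2247,.174,-5.6)"
```

```text
time_s: 13.9
eef_pos: [0.6614, -0.1157, 0.0506]
eef_rot: [0.0, 0.999, -0.05, 0.002]
wrist_force: [0.2, -0.3, 1.0]
opening: 0.701
grasp_force: 0.0
time_s: 14.65
eef_pos: [0.6608, -0.1161, 0.0498]
eef_rot: [0.0, 0.999, -0.051, 0.001]
wrist_force: [-1.4, 0.7, 6.6]
opening: 0.24
grasp_force: 58.4
time_s: 15.23
eef_pos: [0.6596, -0.1157, 0.1781]
eef_rot: [-0.0, 0.999, -0.051, -0.0]
wrist_force: [-0.3, 0.1, -0.4]
opening: 0.244
grasp_force: 58.6
rows: [-17.28 -32.46   0.41] roll -0.2 q6 76.0 t 15.2333 pos [ 0.6596 -0.1157  0.1781] open 0.244
```

```bash
python3 -m pendant '[[-17.3,-32.5,0,0],[-17.3,-32.5,0,0],[-17.3,-32.5,0,0],[-17.3,-32.5,0,0],[-17.3,-32.5,0,0],[-17.3,-32.5,0,0],[-17.3,-32.5,0,0],[-17.3,-32.5,0,0],[-17.3,-32.5,0,0],[-17.3,-32.5,0,0],[-17.3,-32.5,0,0],[-17.3,-32.5,0,0]]'; python3 - <<'E'
from h import *
go(.5205,.2247,.057,-5.6)
crop(imaging.camera("wrist")[:,:,::-1],0,0,640,480,1.25,"w6",40)
E
```

```text
time_s: 16.23
eef_pos: [0.5199, 0.2247, 0.1768]
eef_rot: [0.001, 0.999, -0.05, -0.001]
wrist_force: [-0.2, -1.2, -0.1]
opening: 0.243
grasp_force: 58.8
rows: [ 0.09 -0.02 11.98] roll -0.2 q6 107.0 t 16.2333 pos [0.5199 0.2247 0.1768] open 0.243
```

View pics/w6.png

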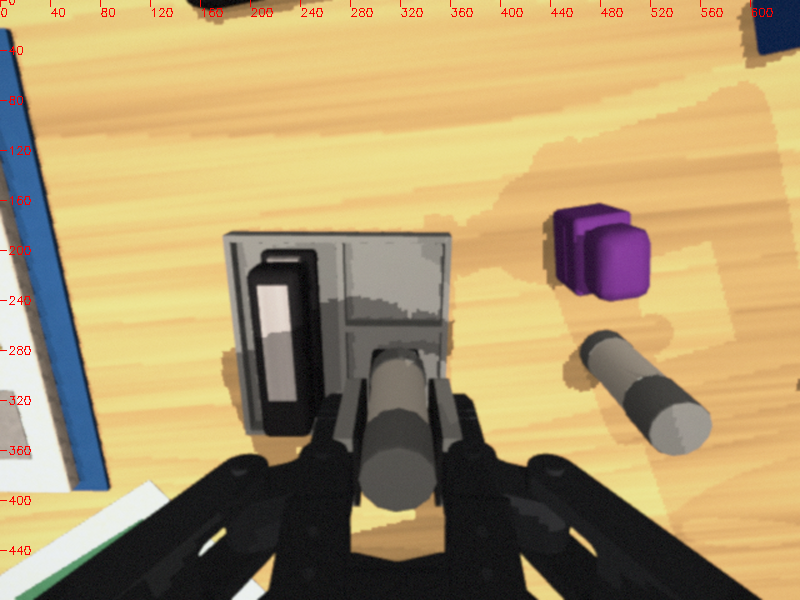

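Small glue is held upright over the smallest bay, and the stapler is still in place. Lowering.

```bash
python3 -m pendant '[[0,0,4,0],[0,0,8,0],[0,0,11,0],[0,0,11.9,0],[0,0,11.9,0],[0,0,11.9,0],[0,0,11.9,0]]';  python3 -m pendant '[[0,0,0.2,0],[0,0,0.3,0],[0,0,0.3,0],[0,0,0.3,0]]'
```

```text
time_s: 16.87
eef_pos: [0.5223, 0.2246, 0.0609]
eef_rot: [-0.0, 0.999, -0.051, 0.001]
wrist_force: [1.0, 0.2, 0.2]
opening: 0.244
grasp_force: 59.2
time_s: 17.2
eef_pos: [0.5209, 0.2251, 0.0568]
eef_rot: [-0.0, 0.999, -0.051, 0.0]
wrist_force: [-0.7, -0.8, 0.1]
opening: 0.242
grasp_force: 59.1
```

```bash
python3 -m pendant '[[0,0,0.2,0],[0,0,0.2,0],[0,0,0.2,0],[0,0,0.2,0]]';python3 -m pendant '[[0,0,0.2,0],[0,0,0.2,0],[0,0,0.2,0],[0,0,0.2,0]]'
```

```text
time_s: 17.53
eef_pos: [0.5206, 0.2251, 0.0542]
eef_rot: [0.0, 0.999, -0.051, -0.0]
wrist_force: [0.0, -0.5, -0.7]
opening: 0.243
grasp_force: 59.1
time_s: 17.87
eef_pos: [0.521, 0.2251, 0.0537]
eef_rot: [0.0, 0.999, -0.05, 0.0]
wrist_force: [-3.9, -2.1, 10.7]
opening: 0.246
grasp_force: 60.4
```

```bash
python3 -m pendant '[[0,0,-0.1,0],[0,0,-0.1,0],[0,0,-0.1,0],[0,0,-0.1,0],[0,0,-0.1,0]]' 0.45; python3 -m pendant '[[0,0,-3,0],[0,0,-6,0],[0,0,-9,0],[0,0,-10,0],[0,0,-10,0],[0,0,-10,0],[0,0,-10,0]]' 0.6;python3 -c "
from h import *
go(.4605,-.088,.155,-10.3)"
```

```text
time_s: 18.28
eef_pos: [0.5205, 0.225, 0.053]
eef_rot: [0.0, 0.999, -0.051, -0.0]
wrist_force: [0.2, 0.5, 0.0]
opening: 0.451
grasp_force: 0.0
time_s: 18.87
eef_pos: [0.5195, 0.2248, 0.1514]
eef_rot: [0.0, 0.999, -0.051, -0.001]
wrist_force: [0.6, -0.1, 0.2]
opening: 0.6
grasp_force: 0.0
rows: [-2.71 31.71 -0.32] roll 4.5 q6 107.0 t 18.8667 pos [0.5195 0.2248 0.1514] open 0.6
```

```bash
python3 -m pendant '[[-2.7,31.7,-0.3,4.5],[-2.7,31.7,-0.3,4.5],[-2.7,31.7,-0.3,4.5],[-2.7,31.7,-0.3,4.5],[-2.7,31.7,-0.3,4.5],[-2.7,31.7,-0.3,4.5],[-2.7,31.7,-0.3,4.5],[-2.7,31.7,-0.3,4.5],[-2.7,31.7,-0.3,4.5],[-2.7,31.7,-0.3,4.5],[-2.7,31.7,-0.3,4.5],[-2.7,31.7,-0.3,4.5]]'; python3 - <<'E'
from h import *
go(.4605,-.088,.05,-10.3)
w=imaging.camera("wrist")[:,:,::-1];t=imaging.camera("top")[:,:,::-1]
a=cv2.resize(w,None,fx=.8,fy=.8); b=cv2.resize(t[240:345,125:300],(512,307),interpolation=cv2.INTER_CUBIC)
cv2.imwrite("pics/w7.png",cv2.resize(np.vstack([a[120:],b[:]]),None,fx=1.04,fy=1.04)[:600])
E
```

```text
time_s: 19.87
eef_pos: [0.4613, -0.0864, 0.1553]
eef_rot: [-0.0, 0.996, -0.089, -0.001]
wrist_force: [0.4, -0.2, -0.4]
opening: 0.6
grasp_force: 0.0
rows: [-0.03  0.18 10.53] roll 0.1 q6 75.0 t 19.8667 pos [ 0.4613 -0.0864  0.1553] open 0.6
```

View pics/w7.png

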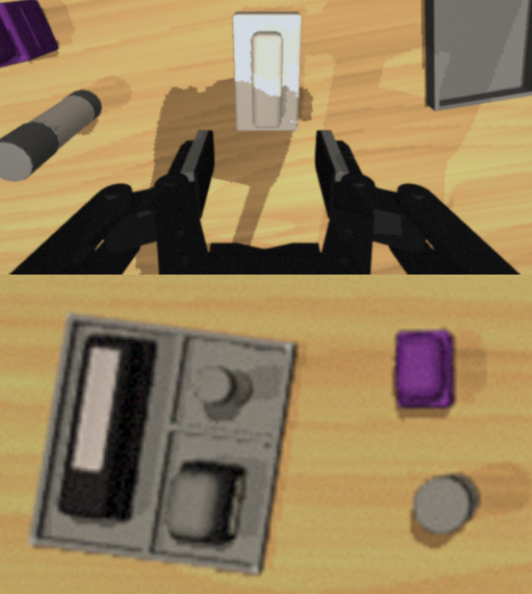

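Handout kit is all seated in its bays, and the eraser ridge is centred between the fingers. Gripping the ridge.

```bash
python3 -m pendant '[[0,0.1,4,0],[0,0.1,8,0],[0,0.1,10,0],[0,0.1,10.6,0],[0,0.1,10.6,0],[0,0.1,10.6,0],[0,0.1,10.6,0],[0,0.1,10.6,0],[0,0.1,10.6,0]]'; python3 -m pendant '[[0,0,0,0],[0,0,0,0],[0,0,0,0],[0,0,0,0],[0,0,0,0],[0,0,0,0],[0,0,0,0],[0,0,0,0],[0,0,0,0]]' 0
```

```text
time_s: 20.72
eef_pos: [0.4627, -0.089, 0.0517]
eef_rot: [0.001, 0.996, -0.09, 0.001]
wrist_force: [0.5, -1.1, 0.2]
opening: 0.602
grasp_force: 0.0
time_s: 21.47
eef_pos: [0.4621, -0.0889, 0.0511]
eef_rot: [0.0, 0.996, -0.09, 0.001]
wrist_force: [-0.7, 0.7, 6.8]
opening: 0.26
grasp_force: 59.6
```

```bash
python3 -m pendant '[[0,0,-2,0],[0,0,-5,0],[0,0,-8,0],[0,0,-10,0],[0,0,-10,0],[0,0,-10,0],[0,0,-10,0]]';python3 -c "
from h import *
go(.469,-.2746,.149,0.2)"
```

```text
time_s: 22.05
eef_pos: [0.4608, -0.0883, 0.1492]
eef_rot: [-0.0, 0.996, -0.09, -0.001]
wrist_force: [0.2, -0.1, -1.0]
opening: 0.261
grasp_force: 59.1
rows: [ 4.14 18.19  0.01] roll -10.5 q6 75.0 t 22.05 pos [ 0.4608 -0.0883  0.1492] open 0.261
```

```bash
python3 -m pendant '[[4.1,18.2,0,-10.5],[4.1,18.2,0,-10.5],[4.1,18.2,0,-10.5],[4.1,18.2,0,-10.5],[4.1,18.2,0,-10.5],[4.1,18.2,0,-10.5],[4.1,18.2,0,-10.5],[4.1,18.2,0,-10.5],[4.1,18.2,0,-10.5]]'; python3 - <<'E'
from h import *
go(.469,-.2746,.060,0.2)
crop(imaging.camera("wrist")[:,:,::-1],0,0,640,480,1.25,"w8",40)
E
```

```text
time_s: 22.8
eef_pos: [0.4687, -0.2733, 0.149]
eef_rot: [-0.001, 1.0, 0.002, -0.001]
wrist_force: [0.3, 0.2, 0.0]
opening: 0.26
grasp_force: 59.3
rows: [0.04 0.15 8.9 ] roll 0.1 q6 47.0 t 22.8 pos [ 0.4687 -0.2733  0.149 ] open 0.26
```

View pics/w8.png

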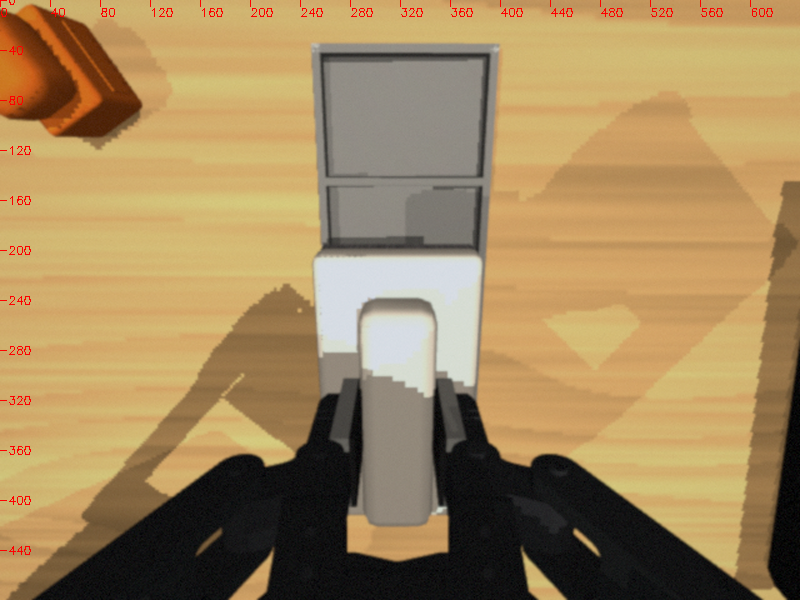

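Eraser is held level over the large bay. Far tray corners are at (313,45) and (498,45), divider ends at (322,181) and (491,181). Quick check, then lower.

```bash
python3 -c "
from h import *
K,T=wcam();w=toW(np.array([(313,45),(498,45),(322,181),(491,181)])/1.25,.016,K,T)[:,:2];print(w,'tray centre y',(w[0]+w[1])/2, 'divider should be x~.534')"; python3 -m pendant '[[0,0.1,3,0],[0,0.1,6,0],[0,0.1,8,0],[0,0.1,8.9,0],[0,0.1,8.9,0],[0,0.1,8.9,0],[0,0.1,8.9,0],[0,0.1,8.9,0]]'; python3 -m pendant '[[0,0,0.2,0],[0,0,0.3,0],[0,0,0.3,0],[0,0,0.3,0]]'
```

```text
[[ 0.5965 -0.2339]
 [ 0.597  -0.3222]
 [ 0.5335 -0.2352]
 [ 0.534  -0.3233]] tray centre y [ 0.5968 -0.278 ] divider should be x~.534
time_s: 23.52
eef_pos: [0.4705, -0.2767, 0.063]
eef_rot: [0.001, 1.0, 0.002, 0.001]
wrist_force: [0.0, -0.3, 0.0]
opening: 0.266
grasp_force: 59.3
time_s: 23.85
eef_pos: [0.4694, -0.276, 0.0584]
eef_rot: [0.0, 1.0, 0.002, 0.0]
wrist_force: [-0.3, -0.7, -0.7]
opening: 0.264
grasp_force: 59.3
```

```bash
python3 -m pendant '[[0,0,0.2,0],[0,0,0.2,0],[0,0,0.2,0],[0,0,0.2,0]]';python3 -m pendant '[[0,0,0.2,0],[0,0,0.2,0],[0,0,0.2,0],[0,0,0.2,0]]'
```

```text
time_s: 24.18
eef_pos: [0.4693, -0.276, 0.0562]
eef_rot: [-0.0, 1.0, 0.002, -0.0]
wrist_force: [0.6, -0.5, -0.3]
opening: 0.264
grasp_force: 59.3
time_s: 24.52
eef_pos: [0.4696, -0.2762, 0.0551]
eef_rot: [0.0, 1.0, 0.002, 0.0]
wrist_force: [-2.2, 1.0, 5.6]
opening: 0.262
grasp_force: 60.2
```

```bash
python3 -m pendant '[[0,0,-0.1,0],[0,0,-0.1,0],[0,0,-0.1,0],[0,0,-0.1,0],[0,0,-0.1,0]]' 0.5; python3 -m pendant '[[0,0,-3,0],[0,0,-6,0],[0,0,-9,0],[0,0,-12,0],[0,0,-12,0],[0,0,-12,0],[0,0,-12,0]]' 0.7;python3 -c "
from h import *
go(.4558,.0877,.18,0.2)"
```

```text
time_s: 24.93
eef_pos: [0.4693, -0.276, 0.0552]
eef_rot: [-0.0, 1.0, 0.002, -0.0]
wrist_force: [-0.3, -0.1, -0.2]
opening: 0.496
grasp_force: 0.0
time_s: 25.52
eef_pos: [0.4691, -0.2757, 0.1747]
eef_rot: [-0.0, 1.0, 0.002, -0.0]
wrist_force: [-0.4, -0.5, -0.6]
opening: 0.7
grasp_force: 0.0
rows: [ -1.2  -36.34  -0.51] roll 0.0 q6 47.0 t 25.5167 pos [ 0.4691 -0.2757  0.1747] open 0.7
```

```bash
python3 -m pendant '[[-1.2,-36.3,-0.5,0],[-1.2,-36.3,-0.5,0],[-1.2,-36.3,-0.5,0],[-1.2,-36.3,-0.5,0],[-1.2,-36.3,-0.5,0],[-1.2,-36.3,-0.5,0],[-1.2,-36.3,-0.5,0],[-1.2,-36.3,-0.5,0],[-1.2,-36.3,-0.5,0],[-1.2,-36.3,-0.5,0],[-1.2,-36.3,-0.5,0],[-1.2,-36.3,-0.5,0]]'; python3 - <<'E'
from h import *
go(.4558,.0877,.063,0.2)
crop(imaging.camera("wrist")[:,:,::-1],0,0,640,480,1.25,"w9",40)
E
```

```text
time_s: 26.52
eef_pos: [0.4553, 0.0869, 0.179]
eef_rot: [0.0, 1.0, 0.002, -0.001]
wrist_force: [0.1, -0.5, -0.3]
opening: 0.698
grasp_force: 0.0
rows: [ 0.08 -0.09 11.6 ] roll 0.0 q6 86.0 t 26.5167 pos [0.4553 0.0869 0.179 ] open 0.698
```

View pics/w9.png

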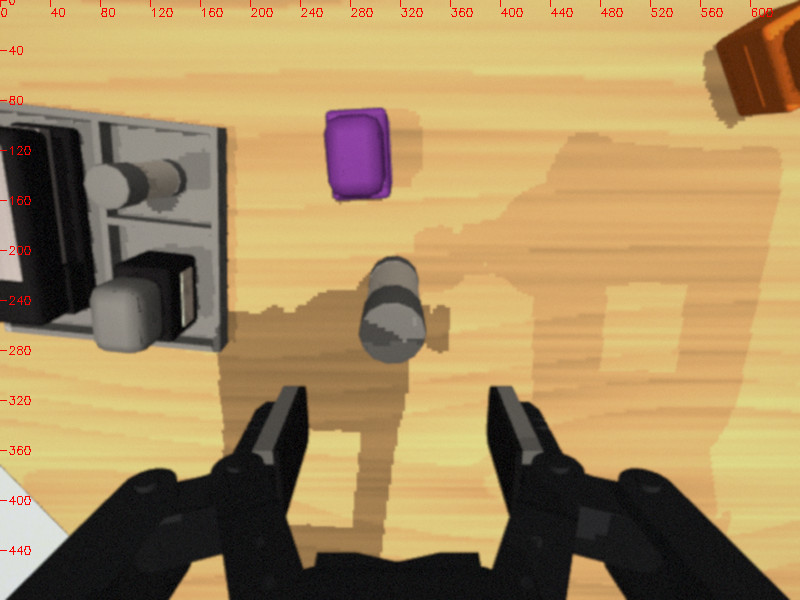

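Tall glue top centre is at (392,332), between the fingers, and the handout bays look right. Grasping.

```bash
python3 -m pendant '[[0.1,-0.1,4,0],[0.1,-0.1,8,0],[0.1,-0.1,10,0],[0.1,-0.1,11.6,0],[0.1,-0.1,11.6,0],[0.1,-0.1,11.6,0],[0.1,-0.1,11.6,0],[0.1,-0.1,11.6,0]]'; python3 -m pendant '[[0,0,0,0],[0,0,0,0],[0,0,0,0],[0,0,0,0],[0,0,0,0],[0,0,0,0],[0,0,0,0],[0,0,0,0],[0,0,0,0]]' 0; python3 -m pendant '[[0,0,-3,0],[0,0,-6,0],[0,0,-9,0],[0,0,-12,0],[0,0,-14,0],[0,0,-14,0],[0,0,-14,0],[0,0,-14,0]]';python3 -c "
from h import *
go(.5653,-.2755,.205,0.2)"
```

```text
time_s: 27.23
eef_pos: [0.4584, 0.0874, 0.0657]
eef_rot: [0.0, 1.0, 0.001, 0.001]
wrist_force: [0.5, 0.3, 0.4]
opening: 0.697
grasp_force: 0.0
time_s: 27.98
eef_pos: [0.4579, 0.088, 0.0654]
eef_rot: [0.0, 1.0, 0.002, 0.001]
wrist_force: [-1.6, -0.3, 6.3]
opening: 0.357
grasp_force: 58.7
time_s: 28.65
eef_pos: [0.4563, 0.0881, 0.2032]
eef_rot: [-0.0, 1.0, 0.002, -0.001]
wrist_force: [0.0, 0.4, -1.3]
opening: 0.363
grasp_force: 59.4
rows: [10.77 36.4  -0.2 ] roll 0.0 q6 86.0 t 28.65 pos [0.4563 0.0881 0.2032] open 0.363
```

```bash
python3 -m pendant '[[10.8,36.4,0,0],[10.8,36.4,0,0],[10.8,36.4,0,0],[10.8,36.4,0,0],[10.8,36.4,0,0],[10.8,36.4,0,0],[10.8,36.4,0,0],[10.8,36.4,0,0],[10.8,36.4,0,0],[10.8,36.4,0,0],[10.8,36.4,0,0],[10.8,36.4,0,0]]'; python3 -m pendant '[[0,0,0,0]]';python3 - <<'E'
from h import *
go(.5653,-.2755,.076,0.2)
crop(imaging.camera("wrist")[:,:,::-1],0,0,640,480,1.25,"w10",40)
E
```

```text
time_s: 29.65
eef_pos: [0.5652, -0.2749, 0.2017]
eef_rot: [-0.002, 1.0, 0.001, -0.002]
wrist_force: [-0.2, 0.3, -1.0]
opening: 0.361
grasp_force: 59.7
time_s: 29.73
eef_pos: [0.5656, -0.2739, 0.2027]
eef_rot: [-0.001, 1.0, 0.002, -0.001]
wrist_force: [-1.1, 0.1, -0.4]
opening: 0.357
grasp_force: 59.7
rows: [ 0.    0.19 12.67] roll 0.0 q6 53.0 t 29.7333 pos [ 0.5656 -0.2739  0.2027] open 0.357
```

View pics/w10.png

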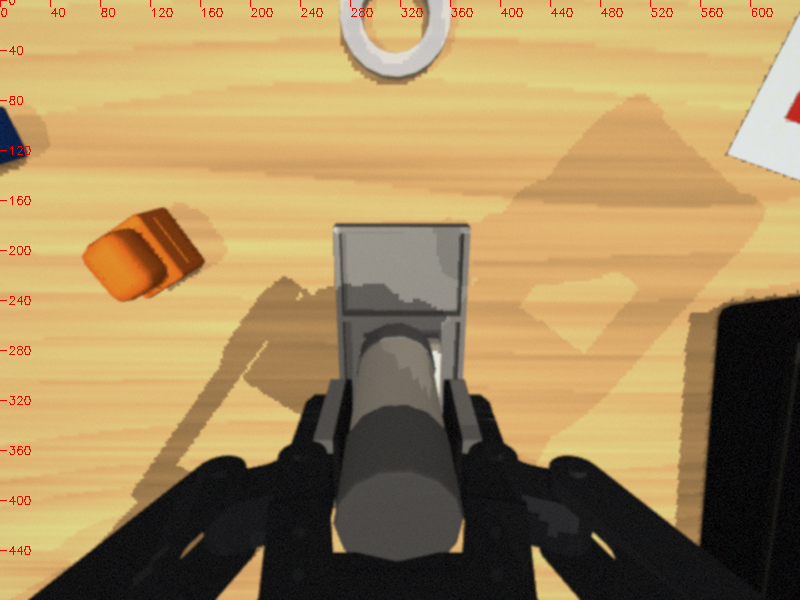

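Tall glue is held upright over the poster tray's small bay (342-460,230-312). Lowering.

```bash
python3 -m pendant '[[0,0.1,4,0],[0,0.1,8,0],[0,0.1,11,0],[0,0.1,12.6,0],[0,0.1,12.6,0],[0,0.1,12.6,0],[0,0.1,12.6,0],[0,0.1,12.6,0]]';  python3 -m pendant '[[0,0,0.2,0],[0,0,0.2,0],[0,0,0.2,0],[0,0,0.2,0]]';python3 -m pendant '[[0,0,0.2,0],[0,0,0.2,0],[0,0,0.2,0],[0,0,0.2,0]]'
```

```text
time_s: 30.45
eef_pos: [0.5678, -0.2771, 0.0808]
eef_rot: [0.001, 1.0, 0.002, 0.002]
wrist_force: [0.4, 0.6, -0.9]
opening: 0.359
grasp_force: 59.7
time_s: 30.78
eef_pos: [0.5666, -0.2768, 0.0768]
eef_rot: [0.0, 1.0, 0.002, 0.0]
wrist_force: [-0.4, 1.2, -1.0]
opening: 0.36
grasp_force: 59.7
time_s: 31.12
eef_pos: [0.5663, -0.2766, 0.0741]
eef_rot: [-0.0, 1.0, 0.002, -0.0]
wrist_force: [-0.4, 0.1, -1.3]
opening: 0.362
grasp_force: 59.7
```

```bash
python3 -m pendant '[[0,0,0.2,0],[0,0,0.3,0],[0,0,0.3,0],[0,0,0.3,0]]';python3 -m pendant '[[0,0,0.1,0],[0,0,0.1,0],[0,0,0.1,0]]';python3 -m pendant '[[0,0,0.1,0],[0,0,0.1,0],[0,0,0.1,0]]'
```

```text
time_s: 31.45
eef_pos: [0.5663, -0.2766, 0.0711]
eef_rot: [-0.0, 1.0, 0.002, -0.0]
wrist_force: [0.2, 0.3, -0.4]
opening: 0.357
grasp_force: 59.7
time_s: 31.7
eef_pos: [0.5664, -0.2766, 0.0702]
eef_rot: [-0.0, 1.0, 0.002, -0.0]
wrist_force: [0.6, -0.4, -1.0]
opening: 0.364
grasp_force: 59.7
time_s: 31.95
eef_pos: [0.5665, -0.2767, 0.0695]
eef_rot: [0.0, 1.0, 0.002, 0.0]
wrist_force: [-0.4, 0.4, 0.5]
opening: 0.36
grasp_force: 59.8
```

Nearly touching; a bit more, then release and clear away to the right.

```bash
python3 -m pendant '[[0,0,0.1,0],[0,0,0.1,0],[0,0,0.1,0]]'; python3 -m pendant '[[0,0,0,0],[0,0,0,0],[0,0,0,0],[0,0,0,0],[0,0,0,0]]' 0.6; python3 -m pendant '[[0,0,-4,0],[0,0,-8,0],[0,0,-12,0],[0,0,-14,0],[0,0,-14,0],[-20,15,-14,0],[-30,18,-14,0],[-30,18,-14,0],[-30,18,-14,0],[-30,18,-14,0],[-30,18,-14,0],[-30,18,-14,0]]' 1; python3 - <<'E'
from h import *
t=imaging.camera("top")[:,:,::-1]; crop(t,125,140,515,360,2.05,"t1")
E
```

```text
time_s: 32.2
eef_pos: [0.5667, -0.2768, 0.0694]
eef_rot: [0.0, 1.0, 0.002, 0.0]
wrist_force: [-1.4, 1.2, 7.5]
opening: 0.364
grasp_force: 60.5
time_s: 32.62
eef_pos: [0.5663, -0.2766, 0.0681]
eef_rot: [-0.0, 1.0, 0.002, -0.0]
wrist_force: [0.5, 0.0, -1.0]
opening: 0.601
grasp_force: 0.0
time_s: 33.62
eef_pos: [0.3155, -0.4284, 0.2076]
eef_rot: [-0.0, 1.0, 0.002, -0.0]
wrist_force: [-0.0, -1.0, -0.3]
opening: 1.003
grasp_force: 0.0
```

View pics/t1.png

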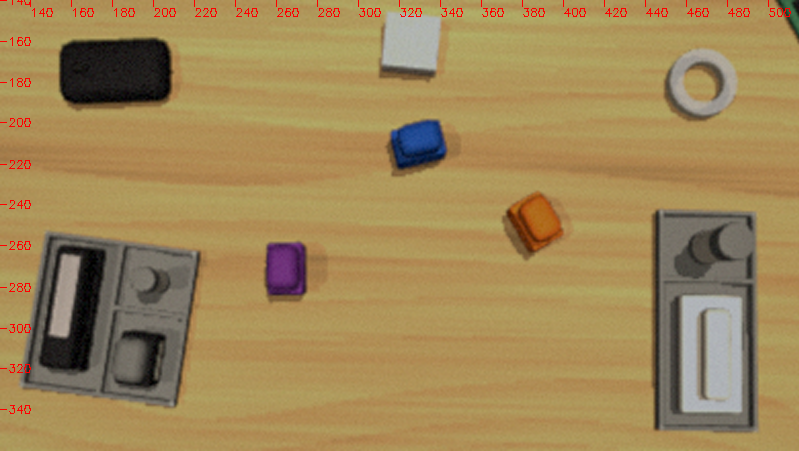

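The top view shows all five things in their bays: stapler (158,290), stamp (192,314), small glue (199,275), eraser (475,313), tall glue (480,258). The bystanders and look-alikes have not moved.

```bash
python3 -c "
from bench import workorder
print(workorder.hand_in())"
```

```text
the job is handed in; nothing more can be done
None
```

Both kits are made up and handed in at about 34 s: all five things sit upright in their own bays, and the tape roll, note block, mouse and look-alike stamps were left where they were.

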